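Nip the slate in the tray's cam clamp and slide the tray home

ROBOT

A 7-joint arm with a two-finger parallel gripper is mounted at the origin on the work surface. World frame = base frame: x ahead of the robot, y to its left, z up, the work surface at z = 0. Lengths are in m, angles in rad, forces in N, time in s.
With the tool pointing down it reaches from about 0.425 to 0.95 m from the base axis. Payload 4.7 kg.
Tool frame: the origin (TCP) lies between the finger pads; the fingertips stand 25 mm ahead of it and the grasp point (between the pads) lies 6 mm ahead of it; z points along the fingers, y is the line along which they close (so a half turn about z gives the same grasp; the last joint's range is limited). The gripper opens to 85 mm and grips with 20 to 120 N. Pads are 22 mm wide; open, the fingers measure 114 mm over their backs; the gripper's body (76 mm by 85 mm) begins 54 mm behind the grasp point. The pads swing forward as they close: fully open they stand 13 mm farther back than shut.
Start: joints at [-1.349, 0.469, -0.049, 1.532, 0.024, 1.141, -0.082], TCP at [0.167, 0.654, 0.256] pointing down, gripper open.
Joint ranges: [-2.59, 2.59], [-0.33, 1.99], [-1.39, 1.29], [0.1, 2.45], [-1.04, 4.18], [0.21, 1.99], [-2.66, 2.66]. Speed limits (rad/s): [2.57, 2.57, 3.14, 3.14, 3.14, 3.14, 3.14].

INTERFACE

Orientations are given as a 3x3 rotation matrix whose columns are the frame's x, y, z axes.
In Python, from rig import * gives the robot as it stands. Calls block until the motion is done:
- movep(position, orientation): joint-space move of the TCP to a pose.
- move_l(position, attitude=None, feed=0.15, until_force=None): straight line of the TCP; attitude=None keeps the orientation; feed is the mean speed in m/s. With until_force (N) it stops when the force on the tool has changed by that much, and returns True; else False.
- move_joints(angles): joint-space move.
- command_gripper(opening, newtons=None): finger opening in m; newtons is the grip in N (None keeps the last); returns when the fingers have stopped.
- sleep(seconds).
- inverse_kinematics(position, orientation): joint angles nearest the present ones, or None.
- sense(): the state.
- camera(name): name is "scene" or "top" or "wrist"; returns (picture, depth): 480x640x3 uint8, red, green, blue; 480x640 float32, m along the optical axis (not along the pixel's ray), 0 where there is no reading.
- camera_params(name): a dict with "K" (3x3 intrinsics, pixels), "position" and "rotation" of the camera in the world; the wrist camera has in their place "tool_from_camera" (4x4, takes a point from camera to tool coordinates, whose origin is the TCP and whose axes are the flange's). Camera axes: x right, y down, z forward; pixel columns grow to the right and rows downward; lengths in m; the calibration is good to about 2 mm. A picture is of the moment at which its call begins: read the wrist's pose just before it. camera_params takes no time and is no camera call.
A pose or a line that the arm cannot do raises Unreachable and nothing moves.
- finish_job(): hands the job in; it is judged then, once.
The state is a dict: "time_s": time; "joint_pos": joint angles; "qd": joint speeds; "joint_efforts": joint torques, N m; "position": TCP position; "tcp_rot": TCP orientation; "wrist_force": force on the tool from outside, world axes, zero at the start; "ft_torque": the same for the moment, N m; "finger_gap": finger opening in m; "gripper_force": force on a finger pad.
Only numpy, scipy, OpenCV 4.12 (cv2) and the standard library are available. Lean on these libraries where they do the work, as an engineer would, in place of code of your own. Each camera call takes 0.05 s, during which the arm holds its last target. There are 200 camera calls.

TASK

Turn the black ball knob on the slide tray clockwise (seen from above) until its cam has pushed the grey slate square against the fence and holds it firmly, but gently enough not to crack it, and let go of the knob. Then push the tray fully home under the bench top, with the slate still held and the rule case and crayon holder left alone.

Things in the scene. Friction and masses are not known exactly. Their poses are not given: they have to be found in the camera images.
- bench: raised birch plywood bench top, 200 mm deep, 440 wide, top face 76 and underside 60 mm above the work surface, front edge at its x = 250 mm. Origin: on the work surface under the front face of the pull flange as the tray stands drawn out; x points in under the top (the way the tray goes home), y left, z up.
- tray (a joint): steel slide tray, 320 mm deep, 370 wide, floor 14 mm above the work surface, rim 32 mm; slides along the bench's x. 0 = drawn out as at the start, 0.11 = fully home on its stop (m). About 5 N moves it, and it stays where it is left.
- pull (a point): middle of the front face, 10 mm below the top edge, of the upright steel pull flange at the tray's front (100 mm wide, 4 thick, top edge 64 mm above the work surface). Moves with the tray; same axes as the bench. Push here along x to send the tray home.
- ball (a point): centre of the smooth black ball knob, 35 mm diameter, 75 mm above the work surface, 75 mm behind the pull flange, on an upright 12 mm stem. It is slippery (friction about 0.4): gripped above or below its widest part it slips, gripped level with its centre with 40 to 60 N it turns, about the vertical through this point.
- knob: ball, stem and cam in one. Origin on the axis 15 mm above the work surface. Cam disc, 18 mm radius, 10 high, centre 10 mm off the axis towards its own -x. Backed off at the bench's yaw; starts 0.5-0.8 rad clockwise of that; nips after 0.5-1.6 rad more clockwise. Free turning takes 0.17 N m (standing still, friction may hold 0.17 either way); each newton of nip adds about 0.015 N m. Stays put.
- slate: pale grey slate 80 x 80 x 7 mm, 123 g, loose on the tray floor between cam and fence; origin at the centre of its underside. The fence, a rubber-faced bar behind it about 100 mm behind the knob's axis, was set by hand (only known within 3 mm either way) and gives about 1 mm per 12 N. Held properly the slate is nipped with 7 to 18 N (aim for 12); above 28 N it cracks.
- rule: bystander: chrome measuring rule case 60 x 56 x 34 mm high, lying loose in the tray left of the slate; origin at the centre of its underside.
- crayon: bystander: red marking crayon holder 115 x 15 x 15 mm, lying loose in the tray right of the slate, beyond a row of six black wire slate hooks; origin at the centre of its underside.
Not all that is in view belongs to the job. Of the things like the slate, leave any that is green or red; of the rest the smaller one is meant.

How it is judged:
By the outcome, as a careful person would: the job done as asked, in the order asked, and still so for the second after the job is handed in, with the robot touching nothing.
It also fails if it takes over 58 s, if anything falls off the work surface, if the arm or the gripper's body presses on something with over 40 N, if the wrist force passes 120 N, or if a joint passes its speed limit or range.

## Working session

There is one attempt and no reset: what is moved stays moved. The work goes in short steps, each a Python script; the robot and the scene stay as the last script left them, time stands still between calls to the robot, and variables do not carry over. Pictures are saved under pics/ and viewed, at most 10 in all, crops included, and the job is handed in when it is done.

```bash
ls; mkdir -p pics
python3 - <<'E'
from rig import *
import cv2,numpy as np
for n in("top","scene"):
    p,d=camera(n); cv2.imwrite(f"pics/{n}0.png",p[:,:,::-1]); np.save(f"pics/{n}0.npy",d)
    c=camera_params(n); print(n,np.round(c["K"],1).tolist(),np.round(c["position"],4),np.round(c["rotation"],4).tolist())
print(sense()); print(np.round(camera_params("wrist")["tool_from_camera"],4).tolist())
E
```

```text
pics
top [[530.8, 0.0, 316.0], [0.0, 530.8, 228.0], [0.0, 0.0, 1.0]] [ 0.3343 -0.0128  0.9339] [[-0.0244, -0.9836, 0.1785], [-0.9993, 0.0293, 0.0249], [-0.0297, -0.1777, -0.9836]]
scene [[491.4, 0.0, 320.2], [0.0, 491.4, 237.1], [0.0, 0.0, 1.0]] [ 0.8351 -0.5397  0.6063] [[0.8427, 0.3299, -0.4255], [0.5381, -0.5419, 0.6455], [-0.0176, -0.7729, -0.6342]]
{'time_s': 0.1, 'joint_pos': array([-1.34892789,  0.46937798, -0.04863997,  1.53356398,  0.02411   ,
        1.14097165, -0.0822662 ]), 'qd': array([-0.00032754, -0.00269205, -0.00103811, -0.00280834, -0.00069547,
        0.00077787,  0.00030936]), 'joint_efforts': array([ 7.89701608e-04, -5.11518967e+01, -4.69868432e-02, -2.38390553e+01,
        1.07999879e-02,  4.36973016e-03,  1.90809442e-05]), 'position': array([0.1673447 , 0.65344315, 0.2553593 ]), 'tcp_rot': array([[-9.68748561e-01,  2.48044509e-01, -3.84366430e-04],
       [ 2.48044803e-01,  9.68747084e-01, -1.69182688e-03],
       [-4.72945090e-05, -1.73429495e-03, -9.99998495e-01]]), 'wrist_force': array([-0.2887069 ,  0.51093116,  0.34274524]), 'ft_torque': array([-0.02819869,  0.02296027,  0.02715948]), 'gripper_force': 0.0, 'finger_gap': 0.08545920302618097}
[[0.0008, -0.9576, -0.2881, 0.0757], [1.0, 0.0013, -0.0014, -0.0003], [0.0017, -0.2881, 0.9576, -0.117], [0.0, 0.0, 0.0, 1.0]]
```

View pics/top0.png

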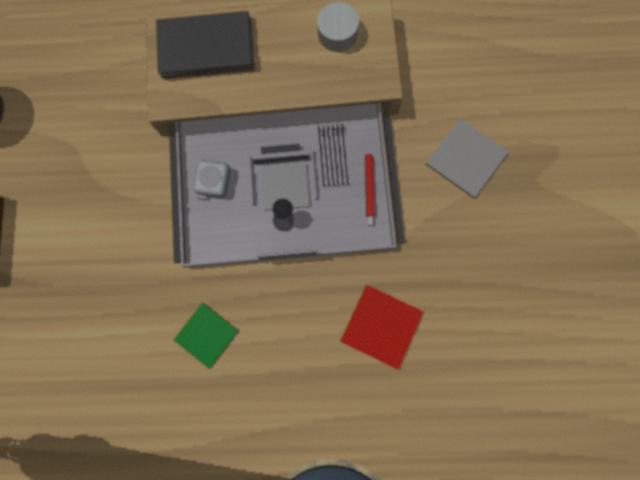

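View pics/scene0.png

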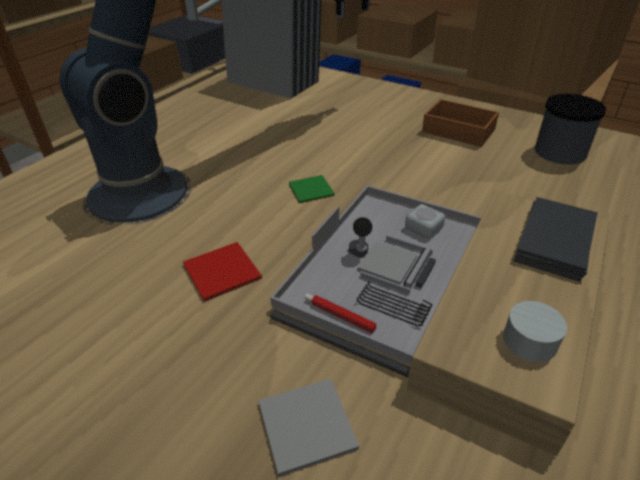

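The candidates for the slate, in top-view pixels, are tray grey (283,186), loose grey (467,158), green (206,335) and red (382,327). Green and red are ruled out. The tray grey one is the smaller of the two greys and sits between cam and fence, so it is the one meant. The ball is at (283,209) in top and (362,227) in scene. The pull flange runs about (258,257) to (318,253).

```bash
cat > h.py <<'E'
import numpy as np,cv2
from rig import *
def ray(c,u,v):
    d=np.array(c["rotation"])@np.linalg.inv(c["K"])@[u,v,1.]; return np.array(c["position"]),d
def plane(c,u,v,z):
    o,d=ray(c,u,v); return o+d*(z-o[2])/d[2]
E
python3 - <<'E'
from h import *
ct,cs=camera_params("top"),camera_params("scene")
t=cv2.imread("pics/top0.png");s=cv2.imread("pics/scene0.png")
def blob(im,x0,x1,y0,y1,th):
    m=(im[y0:y1,x0:x1].max(2)<th).astype(np.uint8)
    n,l,st,ce=cv2.connectedComponentsWithStats(m); i=1+np.argmax(st[1:,4]); print(st[i],ce[i]+[x0,y0]); return ce[i]+[x0,y0]
bs=blob(s,348,378,212,241,60); bt=blob(t,268,298,195,219,50)
A=[];b=[]
for c,p in((ct,bt),(cs,bs)):
    o,d=ray(c,*p);d/=np.linalg.norm(d);P=np.eye(3)-np.outer(d,d);A.append(P);b.append(P@o)
print("ball tri",np.linalg.lstsq(np.vstack(A),np.hstack(b),rcond=None)[0])
print("ball planes",plane(ct,*bt,.075),plane(cs,*bs,.075))
# bench front top edge
for p in((150,123),(400,103)):print("edge",plane(ct,*p,.076))
cv2.imwrite("pics/crop1.png",np.hstack([cv2.resize(t[100:280,165:415],(400,288),interpolation=2),cv2.resize(s[180:360,270:490],(400,288),interpolation=2)]))
big=cv2.resize(t[95:275,165:405],None,fx=3.3,fy=3.3,interpolation=cv2.INTER_CUBIC);cv2.imwrite("pics/crop1.png",big)
E
```

```text
[  5   6  19  21 285] [362.10175439 227.01754386]
[  6   5  18  19 275] [282.41454545 209.14181818]
ball tri [0.52455942 0.06450904 0.07278415]
ball planes [0.52360582 0.06396391 0.075     ] [0.52621147 0.06247667 0.075     ]
edge [0.68206221 0.29020321 0.076     ]
edge [ 0.70256505 -0.13973449  0.076     ]
```

View pics/crop1.png

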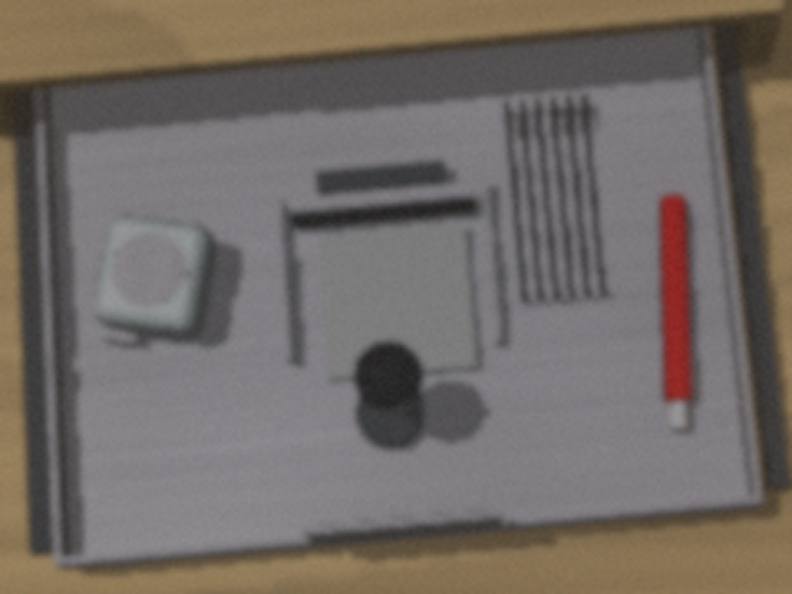

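The crop confirms it: the grey square sits between the cam under the black ball and the dark fence, with the rule on the left and the hooks and crayon on the right. Bench yaw is about +0.048 rad. Next I check IK, then go above the ball for a close look.

```bash
cat >> h.py <<'E'
YAW=0.048
def R(a): # tool down, x axis at world angle a
    c,s=np.cos(a),np.sin(a); return np.array([[c,s,0],[s,-c,0],[0,0,-1.]])
def wristpt(u,v,z,pos,rot):
    c=camera_params("wrist");T=np.array(c["tool_from_camera"])
    o=pos+rot@T[:3,3]; d=rot@T[:3,:3]@np.linalg.inv(c["K"])@[u,v,1.]
    return o+d*(z-o[2])/d[2]
E
python3 - <<'E'
from h import *
B=np.array([.5247,.0635])
print(np.degrees(np.arctan2(sense()["tcp_rot"][1,0],sense()["tcp_rot"][0,0])))
for a in np.arange(-3.14,3.15,.52):
    q=inverse_kinematics([*B,.081],R(a)); print(round(a,2),None if q is None else np.round(q,2))
ux=np.array([np.cos(YAW),np.sin(YAW)])
for d in(-.1,-.095,-.09,-.085,.02):
  for a in(0,3.14): 
    q=inverse_kinematics([*(B+d*ux),.07],R(a+YAW)); print(d,a,None if q is None else np.round(q,2))
E
```

```text
165.63815619639294
-3.14 [-0.37  0.46  0.22  2.05 -0.16  0.65  1.52]
-2.62 [-0.31  0.46  0.14  2.04 -0.1   0.64  1.99]
-2.1 [-0.2   0.46  0.    2.04 -0.    0.65  2.41]
-1.58 [ 0.63  0.81 -1.18  1.99  0.91  1.01  2.13]
-1.06 [-0.97  0.75  1.11  2.08 -0.89  0.9  -1.98]
-0.54 [-0.97  0.75  1.11  2.08 -0.89  0.9  -1.46]
-0.02 [-0.72  0.55  0.69  2.06 -0.53  0.71 -1.28]
0.5 [-0.64  0.52  0.57  2.06 -0.44  0.68 -0.85]
1.02 [-0.6   0.5   0.51  2.06 -0.39  0.67 -0.38]
1.54 [-0.55  0.49  0.45  2.06 -0.34  0.66  0.09]
2.06 [-0.5   0.48  0.38  2.05 -0.28  0.66  0.56]
2.58 [-0.44  0.47  0.3   2.05 -0.22  0.65  1.02]
3.1 [-0.38  0.47  0.22  2.05 -0.17  0.65  1.49]
-0.1 0 [-0.88  0.47  0.82  2.3  -0.63  0.6  -1.11]
-0.1 3.14 [-0.43  0.37  0.24  2.27 -0.17  0.52  1.55]
-0.095 0 [-0.88  0.48  0.81  2.28 -0.63  0.61 -1.11]
-0.095 3.14 [-0.43  0.37  0.24  2.26 -0.17  0.52  1.56]
-0.09 0 [-0.87  0.48  0.8   2.27 -0.62  0.61 -1.12]
-0.09 3.14 [-0.43  0.38  0.23  2.25 -0.17  0.53  1.56]
-0.085 0 [-0.86  0.49  0.79  2.26 -0.62  0.61 -1.12]
-0.085 3.14 [-0.42  0.38  0.23  2.24 -0.17  0.53  1.56]
0.02 0 [-0.65  0.57  0.61  2.02 -0.5   0.7  -1.25]
0.02 3.14 [-0.34  0.51  0.19  2.   -0.15  0.65  1.56]
```

Run:
```python
from h import *
movep([.5247,.0635,.21],R(np.pi+YAW))
s=sense(); p,d=camera("wrist"); cv2.imwrite("pics/w1.png",p[:,:,::-1]); np.save("pics/w1.npy",d)
np.savez("pics/w1pose.npz",pos=s["position"],rot=s["tcp_rot"]); print(s["time_s"],s["position"],s["joint_pos"],s["wrist_force"],s["ft_torque"])
```

```text
2.5583 [0.5248123 0.0645478 0.2100094] [-0.50056611  0.28619588  0.36340734  1.94916172 -0.12611221  0.9276471
  1.54562459] [ 0.26567539 -0.40850537 -0.66275239] [ 0.03737863 -0.02062147  0.00629855]
```

View pics/w1.png

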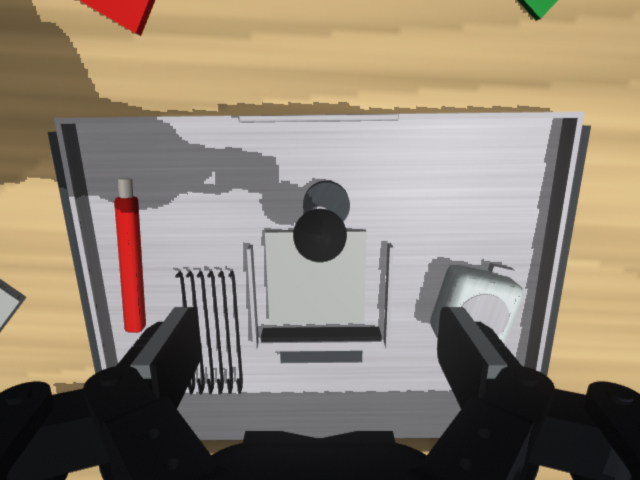

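The view shows the ball at (320,236), the cam below it at (325,203), the flange's top edge from (239,119) to (398,117), and the fence at (320,335).

Run:
```python
from h import *
z=np.load("pics/w1pose.npz");pos,rot=z["pos"],z["rot"];im=cv2.imread("pics/w1.png")
m=(im[205:265,290:350].max(2)<45).astype(np.uint8);m=cv2.morphologyEx(m,cv2.MORPH_OPEN,np.ones((9,9)))
n,l,st,ce=cv2.connectedComponentsWithStats(m);i=1+np.argmax(st[1:,4]);u=ce[i]+[290,205];print(st[i],u,"ball",wristpt(*u,.075,pos,rot))
a,b=wristpt(239,119,.064,pos,rot),wristpt(398,117,.064,pos,rot);print(a,b,(a+b)/2,"yaw",np.arctan2(-(b-a)[0],(b-a)[1]))
print("cam",wristpt(325,203,.02,pos,rot))
```

```text
[   4    5   51   51 2066] [319.18054211 234.48547919] ball [0.52294936 0.0649078  0.075     ]
[0.45391569 0.01142798 0.064     ] [0.44772998 0.1100995  0.064     ] [0.45082283 0.06076374 0.064     ] yaw 0.06260796205698661
cam [0.51357629 0.06892927 0.02      ]
```

Run:
```python
from h import *
B=[.5235,.0645]
movep([*B,.16],R(2.9))
print(move_l([*B,.079],feed=.08,until_force=8))
def pr():
    s=sense();print(round(s["time_s"],2),s["position"].round(4),"F",s["wrist_force"].round(2),"T",s["ft_torque"].round(3),round(s["finger_gap"],4),round(s["gripper_force"],1),s["joint_pos"][6].round(3))
pr(); command_gripper(.03,20); pr()
```

```text
False
4.11 [0.5239 0.0645 0.0795] F [0.44 1.24 0.66] T [-0.054 -0.012  0.014] 0.0853 0.0 1.377
4.63 [0.5239 0.0656 0.0795] F [-0.44  3.3   3.68] T [0.773 0.112 0.02 ] 0.0338 19.8 1.377
```

```bash
cat >> h.py <<'E'
def pr():
    s=sense();print(round(s["time_s"],2),s["position"].round(4),"F",s["wrist_force"].round(2),"T",s["ft_torque"].round(3),round(s["finger_gap"],4),round(s["gripper_force"],1),"q7",s["joint_pos"][6].round(3));return s
E
python3 - <<'E'
from h import *
for z in(.074,.069):
    command_gripper(.05); move_l([.5235,.0657,z],feed=.05,until_force=10); command_gripper(.03,20); pr()
E
```

```text
5.47 [0.5235 0.0658 0.074 ] F [ 0.39  0.48 -0.45] T [ 0.128 -0.015 -0.001] 0.034 19.9 q7 1.379
6.32 [0.5235 0.0658 0.069 ] F [-0.71 -0.34  0.17] T [0.052 0.019 0.045] 0.0337 19.9 q7 1.383
```

Run:
```python
from h import *
command_gripper(.05); move_l([.5235,.0657,.0745],feed=.05,until_force=10); command_gripper(.025,50); s=pr()
q=np.array(s["joint_pos"])
for i in range(4):
    q[6]-=.1; move_joints(q); s=pr()
    if s["ft_torque"][2]>.3: break
```

```text
7.18 [0.5236 0.0658 0.0749] F [-1.62 -0.24  5.34] T [ 0.032  0.361 -0.012] 0.0326 49.1 q7 1.379
7.43 [0.5236 0.066  0.0749] F [0.06 1.14 2.6 ] T [ 0.22   0.19  -0.203] 0.0328 49.8 q7 1.281
7.68 [0.5237 0.0662 0.0749] F [0.25 3.11 2.87] T [ 0.357  0.123 -0.127] 0.0329 49.8 q7 1.182
7.93 [0.5238 0.0664 0.0749] F [0.08 2.94 1.33] T [ 0.566 -0.069 -0.151] 0.033 49.8 q7 1.083
8.18 [0.5239 0.0666 0.0749] F [1.12 4.6  1.66] T [ 0.947 -0.18  -0.187] 0.0327 49.8 q7 0.983
```

Run:
```python
from h import *
s=sense(); r=s["tcp_rot"]; print(r.round(3), np.arctan2(r[1,0],r[0,0])); T=s["position"]
p,d=camera("top"); cv2.imwrite("pics/t2.png",cv2.resize(p[120:270,200:400,::-1],None,fx=4,fy=4,interpolation=2))
p,d=camera("wrist"); cv2.imwrite("pics/w2.png",p[:,:,::-1])
```

```text
[[-0.804  0.595  0.001]
 [ 0.595  0.804  0.001]
 [ 0.     0.002 -1.   ]] 2.504556557888764
```

View pics/w2.png

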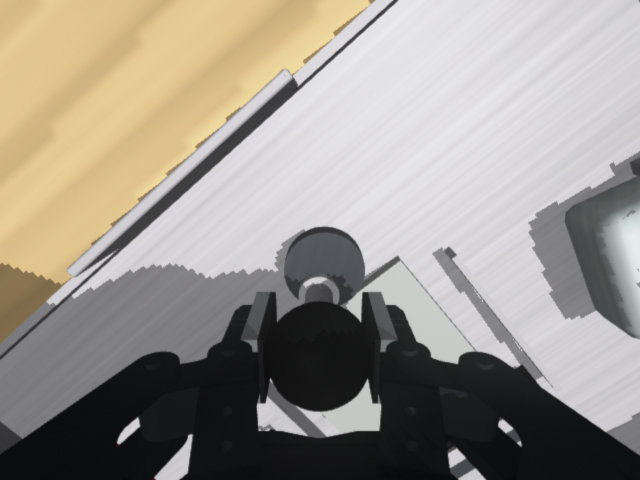

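The view shows the ball held level between the pads at (318,355), with the cam disc at about (324,265). I need to check that the knob actually turned with the tool.

Run:
```python
from h import *
z=np.load("pics/w1pose.npz")
s=sense(); B=np.array([.5237,.0655,0])
for u,v,pos,rot in((326,204,z["pos"],z["rot"]),(324,266,s["position"],s["tcp_rot"])):
    c=wristpt(u,v,.025,pos,rot); d=c-B; print(c,np.hypot(*d[:2]),"knob yaw rel bench",np.arctan2(-d[1],-d[0])-.055)
K=camera_params("wrist")["K"];print(K[0][0])
```

```text
[0.51397716 0.06810313 0.025     ] 0.010065286974419291 knob yaw rel bench -0.31659815324913054
[0.5150343  0.07448454 0.025     ] 0.012482637095394182 knob yaw rel bench -0.8584605615276621
405.9099469653068
```

View pics/t2.png

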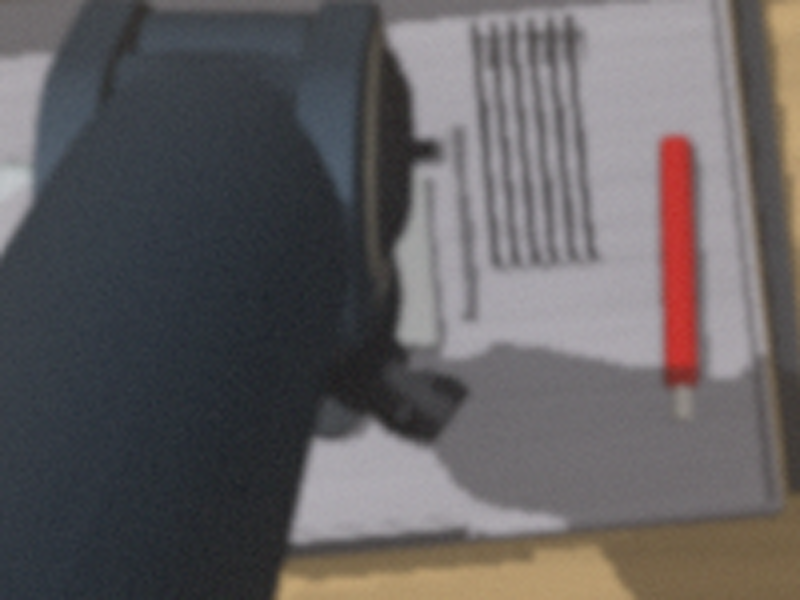

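Run:
```python
from h import *
s=pr(); print(s["joint_efforts"][6],s["joint_efforts"][4])
q=inverse_kinematics([.5243,.0672,.0745],s["tcp_rot"]); q=np.array(q)
print(np.round(q-s["joint_pos"],3))
for i in range(3):
    q[6]-=.08; move_joints(q); s=pr(); print("   eff7",s["joint_efforts"][6].round(3),"tgt",q[6].round(3))
    if abs(s["ft_torque"][2])>.32: break
```

```text
8.28 [0.5239 0.0665 0.0749] F [0.63 4.46 0.77] T [ 0.987 -0.307 -0.042] 0.0331 49.8 q7 0.982
0.05218281294219196 0.8809784799814224
[-0.     0.001 -0.001 -0.001  0.    -0.    -0.001]
8.53 [0.5241 0.0667 0.0749] F [-1.59  2.74  6.35] T [ 0.522  0.247 -0.177] 0.0328 50.1 q7 0.903
   eff7 0.125 tgt 0.901
8.78 [0.5242 0.0669 0.0749] F [-0.97  2.52  5.33] T [ 0.549  0.123 -0.165] 0.0326 50.0 q7 0.823
   eff7 0.121 tgt 0.821
9.03 [0.5244 0.067  0.0749] F [-0.36  3.16  4.9 ] T [ 0.589  0.145 -0.139] 0.0326 50.1 q7 0.744
   eff7 0.116 tgt 0.741
```

Run:
```python
from h import *
s=pr(); q=np.array(s["joint_pos"]); q[6]=.741
for k in range(2):
    sleep(.15); s=pr(); print("   eff7",s["joint_efforts"][6].round(3))
for i in range(2):
    q[6]-=.04; move_joints(q)
    for k in range(3):
        s=sense(); print(s["time_s"].__round__(2),"Tz",s["ft_torque"][2].round(3),"eff7",s["joint_efforts"][6].round(3),"q7",s["joint_pos"][6].round(4),q[6].round(3),"qd",s["qd"][6].round(4)); sleep(.1)
```

```text
9.03 [0.5244 0.067  0.0749] F [-0.36  3.16  4.9 ] T [ 0.589  0.145 -0.139] 0.0326 50.1 q7 0.744
9.18 [0.5244 0.067  0.0749] F [-0.77  2.04  4.64] T [ 0.597  0.127 -0.161] 0.0327 50.1 q7 0.744
   eff7 0.165
9.33 [0.5244 0.067  0.0749] F [-0.32  2.75  5.6 ] T [ 0.648  0.124 -0.159] 0.033 50.1 q7 0.744
   eff7 0.165
9.58 Tz 0.019 eff7 -0.011 q7 0.7037 0.701 qd -0.006
9.68 Tz 0.052 eff7 -0.06 q7 0.7031 0.701 qd -0.0082
9.78 Tz 0.081 eff7 -0.085 q7 0.7024 0.701 qd -0.0067
10.13 Tz -0.065 eff7 0.037 q7 0.6618 0.661 qd 0.0009
10.23 Tz -0.033 eff7 0.045 q7 0.6617 0.661 qd -0.0033
10.33 Tz 0.009 eff7 0.026 q7 0.6615 0.661 qd -0.0024
```

Run:
```python
from h import *
s=sense(); q=np.array(s["joint_pos"]); q[6]=.661
for i in range(14):
    q[6]-=.02; move_joints(q); s=sense(); print(s["time_s"].__round__(2),"Tz",s["ft_torque"][2].round(3),"eff7",s["joint_efforts"][6].round(3),"q7",s["joint_pos"][6].round(4),q[6].round(3),"F",s["wrist_force"].round(1))
    if s["ft_torque"][2]>.25: break
```

```text
10.68 Tz 0.014 eff7 -0.043 q7 0.6413 0.641 F [1.1 3.7 1.6]
10.93 Tz 0.037 eff7 -0.044 q7 0.6213 0.621 F [1.  3.4 1.5]
11.18 Tz 0.03 eff7 -0.042 q7 0.6013 0.601 F [1.  4.3 1.3]
11.43 Tz -0.019 eff7 -0.043 q7 0.5812 0.581 F [1.4 4.2 1.8]
11.68 Tz 0.041 eff7 -0.046 q7 0.5613 0.561 F [1.9 4.6 1.1]
11.93 Tz 0.063 eff7 -0.047 q7 0.5413 0.541 F [2.9 5.3 1. ]
12.18 Tz 0.039 eff7 -0.048 q7 0.5213 0.521 F [ 2.1  4.2 -0.6]
12.43 Tz 0.065 eff7 -0.048 q7 0.5013 0.501 F [3.2 4.3 0.3]
12.68 Tz 0.047 eff7 -0.048 q7 0.4813 0.481 F [2.2 4.6 2.2]
12.93 Tz 0.083 eff7 -0.048 q7 0.4613 0.461 F [2.7 4.6 0.6]
13.18 Tz 0.071 eff7 -0.049 q7 0.4413 0.441 F [2.4 5.4 0.4]
13.43 Tz 0.032 eff7 -0.049 q7 0.4213 0.421 F [ 2.6  4.7 -0.2]
13.68 Tz 0.061 eff7 -0.049 q7 0.4013 0.401 F [1.9 5.3 0.7]
13.93 Tz 0.091 eff7 -0.049 q7 0.3813 0.381 F [ 2.7  4.9 -0.8]
```

Run:
```python
from h import *
s=sense(); q=np.array(s["joint_pos"]); q[6]=.381
for i in range(35):
    q[6]-=.02; move_joints(q); s=sense(); print(s["time_s"].__round__(2),"Tz",s["ft_torque"][2].round(3),"eff7",s["joint_efforts"][6].round(3),"q7",s["joint_pos"][6].round(4),q[6].round(3),"F",s["wrist_force"].round(1))
    if s["joint_efforts"][6]<-.11 or s["ft_torque"][2]>.25: break
```

```text
14.18 Tz 0.076 eff7 -0.055 q7 0.3614 0.361 F [1.6 4.6 1.2]
14.43 Tz 0.046 eff7 -0.048 q7 0.3413 0.341 F [1.9 4.6 1. ]
14.68 Tz 0.008 eff7 -0.047 q7 0.3213 0.321 F [3.  4.  0.7]
14.93 Tz 0.052 eff7 -0.047 q7 0.3013 0.301 F [2.4 4.4 0.8]
15.18 Tz 0.072 eff7 -0.047 q7 0.2813 0.281 F [ 2.7  5.4 -0.1]
15.43 Tz 0.116 eff7 -0.047 q7 0.2612 0.261 F [3.1 5.  0.1]
15.68 Tz 0.057 eff7 -0.047 q7 0.2412 0.241 F [2.4 3.7 0. ]
15.93 Tz 0.043 eff7 -0.047 q7 0.2213 0.221 F [ 3.3  5.  -0.2]
16.18 Tz 0.039 eff7 -0.048 q7 0.2013 0.201 F [ 3.6  5.3 -0.3]
16.43 Tz 0.023 eff7 -0.048 q7 0.1812 0.181 F [ 3.6  4.1 -0.8]
16.68 Tz 0.09 eff7 -0.048 q7 0.1613 0.161 F [3.4 4.1 0.1]
16.93 Tz 0.039 eff7 -0.048 q7 0.1413 0.141 F [ 3.4  4.  -1.4]
17.18 Tz 0.077 eff7 -0.048 q7 0.1213 0.121 F [3.2 4.  0.4]
17.43 Tz 0.031 eff7 -0.052 q7 0.1013 0.101 F [ 4.   4.2 -1. ]
17.68 Tz 0.068 eff7 -0.073 q7 0.0813 0.081 F [ 3.5  4.6 -0.2]
17.93 Tz 0.021 eff7 -0.1 q7 0.0614 0.061 F [ 3.9  4.5 -0.7]
18.18 Tz 0.094 eff7 -0.127 q7 0.0415 0.041 F [ 4.   4.1 -1. ]
```

Run:
```python
from h import *
s=sense(); q=np.array(s["joint_pos"]); q[6]=.041
for t in(.021,.001,-.019):
    q[6]=t; move_joints(q); s=sense(); print(s["time_s"].__round__(2),"Tz",s["ft_torque"][2].round(3),"eff7",s["joint_efforts"][6].round(3),"q7",s["joint_pos"][6].round(4),"F",s["wrist_force"].round(1))
```

```text
18.43 Tz 0.222 eff7 -0.161 q7 0.0216 F [2.8 4.  1.1]
18.68 Tz 0.118 eff7 -0.181 q7 0.0016 F [ 3.5  4.2 -0.2]
18.93 Tz 0.165 eff7 -0.209 q7 -0.0183 F [1.2 5.  0.8]
```

Run:
```python
from h import *
command_gripper(.07); s=pr(); p=s["position"]
move_l([p[0],p[1],.16],feed=.12)
command_gripper(0.0,40)
movep([.46,.0635,.17],R(np.pi+YAW))
s=pr(); im,d=camera("wrist"); cv2.imwrite("pics/w3.png",im[:,:,::-1]); np.savez("pics/w3pose.npz",pos=s["position"],rot=s["tcp_rot"])
```

```text
19.38 [0.5255 0.067  0.0748] F [ 0.93 -0.24 -0.18] T [-0.015  0.007  0.018] 0.0698 0.0 q7 -0.019
22.24 [0.4602 0.0634 0.17  ] F [ 0.5   0.85 -0.14] T [-0.023 -0.023 -0.024] -0.0003 0.0 q7 1.403
```

View pics/w3.png

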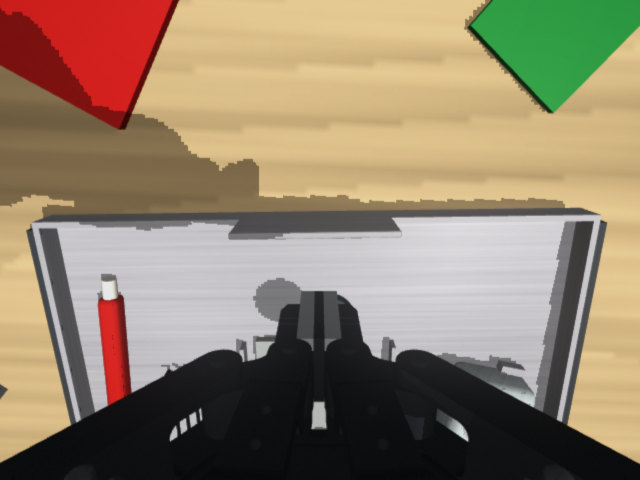

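The view shows the flange's top edge at (230–401, ~235), and the tray is undisturbed. Next I lower in front of the flange and push.

Run:
```python
from h import *
z=np.load("pics/w3pose.npz")
a,b=[wristpt(u,v,.064,z["pos"],z["rot"]) for u,v in((230,237),(401,235))]
m=(a+b)/2; yaw=np.arctan2(-(b-a)[0],(b-a)[1]); print(a,b,m,yaw)
yaw=.053; ux=np.array([np.cos(yaw),np.sin(yaw)])
P=m[:2]-.021*ux
movep([*P,.12],R(np.pi+yaw)); print(move_l([*P,.069],feed=.1,until_force=6)); pr()
print("contact",move_l([*(P+.025*ux),.069],feed=.025,until_force=3)); s=pr()
```

```text
[0.45383769 0.01229195 0.064     ] [0.44790653 0.11016026 0.064     ] [0.45087211 0.06122611 0.064     ] 0.06052946086062619
False
23.29 [0.4309 0.0603 0.0696] F [-0.37 -0.64 -0.61] T [-0.008  0.02  -0.021] -0.0001 0.0 q7 1.407
contact True
23.84 [0.44   0.0606 0.0689] F [-0.83 -0.85  0.17] T [-0.04 -0.04  0.03] 0.0001 0.0 q7 1.412
```

Run:
```python
from h import *
yaw=.056; ux=np.array([np.cos(yaw),np.sin(yaw),0]); P=np.array([.4398,.0606,.069])
print(move_l(P+.1*ux,feed=.04,until_force=25)); s=pr()
print(move_l(P+.118*ux,feed=.015,until_force=14)); s=pr(); print((s["position"]-P)@ux)
```

```text
False
26.51 [0.5383 0.0665 0.0684] F [-4.47  1.16 -0.54] T [ 0.261  1.036 -0.006] -0.0003 2.4 q7 1.449
True
27.42 [0.5495 0.0672 0.0679] F [-0.1   0.44  0.1 ] T [-0.008 -0.03   0.013] -0.0001 0.0 q7 1.453
0.10991258041118544
```

Run:
```python
from h import *
yaw=.056; ux=np.array([np.cos(yaw),np.sin(yaw),0]); P=np.array([.4398,.0606,.069])
print(move_l(P+.12*ux,feed=.015,until_force=18)); s=pr(); print((s["position"]-P)@ux)
p=s["position"]; move_l(p-.012*ux,feed=.06); q=sense()["position"]; move_l([q[0],q[1],.2],feed=.15)
movep([.43,.0635,.25],R(np.pi+yaw)); s=pr(); im,_=camera("wrist"); cv2.imwrite("pics/w4.png",im[:,:,::-1]); np.savez("pics/w4pose.npz",pos=s["position"],rot=s["tcp_rot"])
im,_=camera("scene"); cv2.imwrite("pics/s4.png",im[130:400,250:610,::-1].repeat(2,0).repeat(2,1))
```

```text
True
28.02 [0.5497 0.0672 0.0671] F [-0.41  0.53  0.4 ] T [-0.026 -0.024 -0.01 ] -0.0002 0.0 q7 1.457
0.11010247850547514
29.93 [0.4296 0.0635 0.2499] F [ 0.34  0.48 -0.08] T [-0.017  0.019 -0.07 ] -0.0001 0.0 q7 1.386
```

View pics/s4.png

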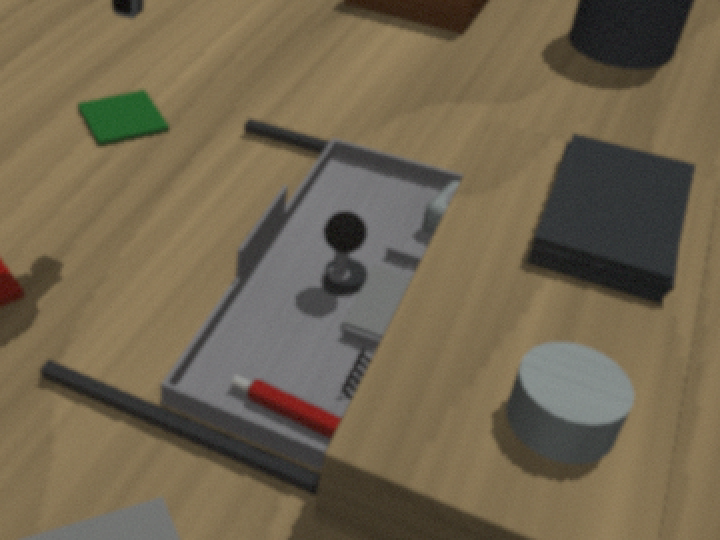

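View pics/w4.png

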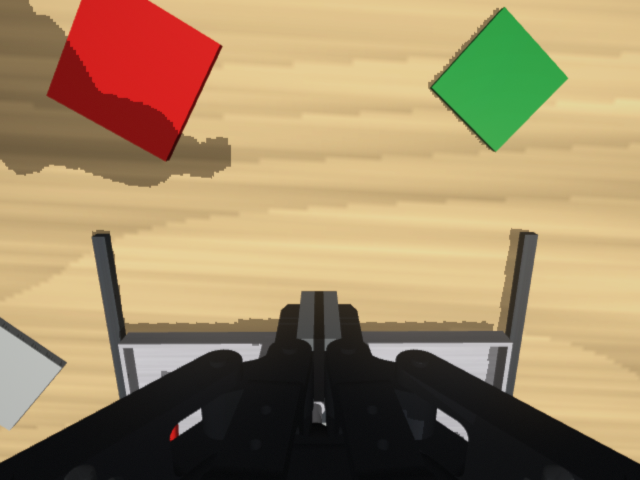

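Scene view: the tray is home on its stop, the crayon and rule are undisturbed, and the ball is free at (345,232). The slate is hard to make out near the cam, so I take one closer look from above.

Run:
```python
from h import *
movep([.585,.07,.25],R(np.pi+.055)); command_gripper(.085); s=pr(); im,_=camera("wrist")
np.savez("pics/w5pose.npz",pos=s["position"],rot=s["tcp_rot"]); cv2.imwrite("pics/w5full.png",im[:,:,::-1])
c=cv2.resize(im[120:400,170:490,::-1],(640,560),interpolation=2)
g=cv2.createCLAHE(3,(4,4)); l=cv2.cvtColor(c,cv2.COLOR_BGR2LAB); l[:,:,0]=g.apply(l[:,:,0]); cv2.imwrite("pics/w5.png",cv2.cvtColor(l,cv2.COLOR_LAB2BGR))
```

```text
31.48 [0.585 0.07  0.25 ] F [0.26 1.03 0.22] T [ 0.026 -0.045  0.03 ] 0.0853 0.0 q7 1.459
```

View pics/w5.png

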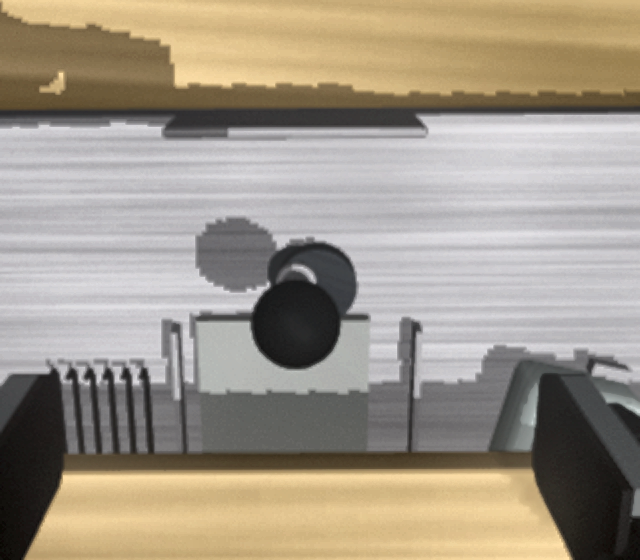

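The slate lies square against the cam at crop (285,318), unbroken, and the guides, hooks and rule are undisturbed. The robot is clear of everything, so I hand the job in.

```bash
python3 -c "
from rig import *
print(finish_job())"
```

```text
the job is handed in; nothing more can be done
None
```

I turned the knob clockwise until the slate was nipped against the fence at about 11–13 N (estimated from torque and turn angle), let go, and pushed the tray 110 mm to its stop; the slate looked unbroken, the rule and crayon untouched, and the job is handed in.

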